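# Open the coolant container with the press-and-turn safety cap

### The job

The square coolant container has to be opened. Press its safety cap down firmly and, keeping it pressed, turn it anticlockwise by a sixth of a turn until it is free of its catch; then lift it off and lay it flat, grip bar upwards, in the steel drip tray. Leave the round container shut and do not disturb the vase and the tumbler.

Things in the scene. Friction and masses are not known exactly. Their poses are not given: they have to be found in the camera images.
- square_container: white plastic container of square section, 146 x 146 mm, flat shoulder 150 mm above the bench, held fast in a bolted steel corner cradle (plate 176 x 176 mm, corner angles up to 49 mm high): it cannot move. Origin: centre of the underside, on the bench, on the axis of the neck; z up, x and y across its sides (a small moulded mark on the shoulder lies at +x)
- square_container_neck (a point): centre of the neck's rim, 174.5 mm above the bench; the neck is 68 mm wide with three bayonet slots. The freed cap lifts straight up and is clear of the neck after about 25 mm
- square_container_cap: grey safety cap locked on the square container: ribbed, round, 100 mm across the ribs, 35 mm high to its flat top, with a straight grip bar across the top (48 long, 14 wide, 26 mm high; overall height 61 mm). Loose body of 0.11 to 0.18 kg. Origin: centre of the lower edge, on the axis, 157.5 mm above the bench when locked; x along the grip bar, z up
- square_container_cap_top (a point): centre of that cap's flat top, under the bar; 35 mm above its lower edge. A spring pushes the cap up. It turns only while held pressed down 5 to 7 mm (about 15 to 18 N; 10 N starts it moving); at 7.2 mm it bottoms firmly; turning then takes about 0.2 N m. Not pressed, it turns only a few degrees and does not lift
- square_container_cap_bar (a point): middle of that cap's grip bar, on the axis, 48 mm above the cap's lower edge. Locked, the bar is turned 60 degrees clockwise (seen from above, a few degrees of play) from the container's x axis; free, it is parallel to it (within 7 degrees), after 60 degrees anticlockwise; a stop follows about 7 degrees on. Freed and let go, the cap rises 3 mm above its locked height
- round_container: white plastic container of round section, 146 mm across, same height and cradle, with the same cap; it stays shut. Origin: centre of the underside, z up
- round_container_cap: the same cap, locked on the round container. Origin: centre of its lower edge; leave it alone
- drip_tray: shallow rectangular stainless drip tray, 210 mm (x) by 170 mm (y), rim 22 mm high, walls and floor 3 mm thick, fixed to the bench. Origin: centre of the underside, on the bench; the floor is 3 mm above it
- vase: tall red cut-glass vase, 192 mm high, 92 mm across the mouth, free-standing on the bench. Origin: centre of its foot
- tumbler: clear cut-glass tumbler, 95 mm high, 80 mm across, free-standing. Origin: centre of its foot
Mind the look-alikes: they are no part of the job. What is shaped like the vase but green, orange or yellow is not meant.

How it is judged (in metres and radians):
On the way, in this order (a step that is already met when the one before it is completed fails the run):
1. the square container's cap is pressed down at least 4 mm while still in its locked position (z of square_container_cap in the frame of square_container below 0.1535 m and angle between the x axis of square_container_cap and the x axis of square_container, either way round above 0.85 rad).
2. the square container's cap is turned to its release position while still on the neck (angle between the x axis of square_container_cap and the x axis of square_container, either way round below 0.2 rad and horizontal distance between square_container_cap and square_container below 0.01 m and z of square_container_cap in the frame of square_container below 0.166 m), for 0.05 s.
3. the cap is lifted clear of the neck (z of square_container_cap in the frame of square_container above 0.18 m), for 0.05 s.
At the end, for the whole second after the job is handed in: The square container's cap lies at rest flat (0.06 rad), bar up, inside the tray on its floor (5 mm); the round container's cap is still locked (moved < 10 mm, > 0.8 rad from release); vase and tumbler stand where they stood (30 mm, 0.2 rad) (z of square_container_cap in the frame of drip_tray between -0.002 and 0.008 m and x of square_container_cap in the frame of drip_tray between -0.055 and 0.055 m and y of square_container_cap in the frame of drip_tray between -0.036 and 0.036 m and angle between square_container_cap's own z axis and vertical below 0.06 rad and linear speed of square_container_cap below 0.02 m/s and distance of round_container_cap from where it was at the start of the episode below 0.01 m and angle between the x axis of round_container_cap and the x axis of round_container, either way round above 0.8 rad and distance of each of vase, tumbler from where it was at the start of the episode below 0.03 m and angle between each of vase, tumbler's own z axis and vertical below 0.2 rad); the robot touches nothing.
It fails at once if the round container's cap is released or shifted (distance of round_container_cap from where it was at the start of the episode above 0.015 m or angle between the x axis of round_container_cap and the x axis of round_container, either way round below 0.7 rad).
It fails at once if the vase or the tumbler is shifted more than 30 mm or tipped (distance of any of vase, tumbler from where it was at the start of the episode above 0.03 m or angle between any of vase, tumbler's own z axis and vertical above 0.3 rad).
It also fails if it takes over 59 s, if anything falls off the work surface, if the arm or the gripper's body presses on something with over 40 N, if the wrist force passes 120 N, or if a joint passes its speed limit or range.

### The arm

A 6-joint arm with a two-finger parallel gripper is mounted at the origin on the work surface. World frame = base frame: x ahead of the robot, y to its left, z up, the work surface at z = 0. Lengths are in mm, angles in rad, forces in N, time in s.
With the tool pointing down it reaches from about 375 to 900 mm from the base axis. Payload 3.1 kg.
Tool frame: the origin (TCP) lies midway between the tips of the shut fingers; the grasp point (between the pads) lies 19 mm behind it; z points along the fingers, x is the direction in which the jaws open and shut, and the axes are right-handed (so a half turn about z gives the same grasp; the last joint's range is limited). The gripper opens to 87 mm and grips with 3 to 60 N. Pads are 19 mm wide; open, the fingers measure 117 mm over their backs; the gripper's body (75 mm by 190 mm) begins 51 mm behind the grasp point.
Start: joints at [1.105, 0.527, 1.433, -0, 1.181, -0.178], TCP at [177.361, 599.283, 222.548] pointing down, gripper open.
Joint ranges: [-3.08, 3.08], [-0.75, 2.2], [0.22, 2.44], [-1.43, 4.57], [0, 2.65], [-2.85, 2.85]. Speed limits (rad/s): [2.79, 2.79, 3.14, 3.14, 3.14, 3.14].

### API

Orientations are given as a unit quaternion [x, y, z, w].
In Python, from station import sensors, grab_frame, get_calibration, order gives the robot as it stands. The module is installed in compiled form; this text tells all that it offers.
- The arm moves only by the shell command python3 -m creep 'ROWS' [FORCE]. ROWS is JSON, a list of rows, each a list of 7 numbers: the shift along the tool's x, y, z scaled (see below), then the turn, a rotation vector about the tool's x, y, z scaled (see below), then the closure, from -1 (fully open) to 1 (shut), so that 0 is half open. In form: [[tx, ty, tz, ax, ay, az, fingers], ...]. A call has 1 to 20 rows; each row shifts and turns the pose as measured when the row begins, along the tool's axes as they then stand; what a row does not reach is not made up. The controller multiplies each number of a shift by 50 mm and each number of a turn by 0.12 rad. A row lasts 1/10 s, in which the tool goes at most 50 mm and 8.59 degrees, less where a joint would pass 70% of its speed; a pose out of reach is approached as far as the arm can. A call with a number of a shift or a turn outside -1 to 1 is refused whole. A call with a gripper value outside its range is refused whole. The fingers move at their own pace and stop on an object; FORCE is the grip in N (left out, the last holds). Time passes only in rows, so rows that do not move let the fingers close. It gives the time, the measured TCP pose, the force and the opening at its end, in the units of the state.
- sensors.read_state(): the state, without advancing time (a new reading comes with each control period).
- grab_frame(name): name is "side" or "top"; returns the picture (384x512x3 uint8, red, green, blue); there is no depth.
- get_calibration(name): a dict with "K" (3x3 intrinsics, pixels), "eye" and "orientation" of the camera in the world. Camera axes: x right, y down, z forward; pixel columns grow to the right and rows downward; lengths in mm; the calibration is good to about 2 mm. A picture is of the moment at which its call begins. get_calibration takes no time and is no camera call.
- order.close_job(): hands the job in, once; it reports no verdict.
The state is a dict: "t": time; "joint_pos": joint angles; "qvel": joint speeds; "joint_torque": joint torques, N m; "ee_pos": TCP position; "tcp_rot": TCP orientation; "wrist_force": force on the tool from outside, world axes, zero at the start; "ft_torque": the same for the moment, N m; "gripper_width": opening from 0.0 (shut) to 1.0 (fully open).
Only numpy, scipy, OpenCV 4.12 (cv2) and the standard library are available. Lean on these libraries where they do the work, as an engineer would, in place of code of your own. Each camera call takes 0.05 s, during which the arm holds its last target. There are 200 camera calls.

## Working session

There is one attempt and no reset: what is moved stays moved. The work goes in short steps, Python scripts to look and compute and a shell command to move; the robot and the scene stay as the last step left them, time stands still between calls to the robot, and variables do not carry over. Pictures are saved under pics/ and viewed, about 8 in all and at most 12, crops included, and the job is handed in when it is done.

```bash
mkdir -p pics; python3 - <<'E'
from station import sensors, grab_frame, get_calibration
import cv2
for n in("top","side"):
    c=get_calibration(n);print(n,c)
    cv2.imwrite(f"pics/{n}0.png",cv2.cvtColor(cv2.resize(grab_frame(n),None,fx=1.5625,fy=1.5625,interpolation=cv2.INTER_CUBIC),cv2.COLOR_RGB2BGR))
print(sensors.read_state())
E
```

```text
top {'K': array([[391.76687764,   0.        , 254.88042628],
       [  0.        , 391.76687764, 193.08540732],
       [  0.        ,   0.        ,   1.        ]]), 'eye': array([ 288.65074801,  107.8616656 , 1323.68154175]), 'orientation': array([-0.70280515,  0.70413484, -0.07283098,  0.07038963])}
side {'K': array([[474.48452982,   0.        , 253.61329618],
       [  0.        , 474.48452982, 192.8434911 ],
       [  0.        ,   0.        ,   1.        ]]), 'eye': array([  -64.41760152, -1037.52894845,   929.19125879]), 'orientation': array([ 0.84744226, -0.20656003,  0.12038306, -0.47400684])}
{'t': 0.1, 'joint_pos': array([ 1.10448099e+00,  5.28376262e-01,  1.43379573e+00,  9.38836260e-06,
        1.18141927e+00, -1.78503794e-01]), 'qvel': array([ 0.00087664, -0.00016315, -0.00232905,  0.00208939,  0.00178613,
        0.0014347 ]), 'joint_torque': array([-2.26548136e-04, -4.40983415e+01, -1.77149445e+01,  6.34635589e-02,
        5.33581234e-02, -3.99128044e-05]), 'ee_pos': array([177.07126142, 598.68622758, 221.6607642 ]), 'tcp_rot': array([ 8.01204286e-01,  5.98390085e-01, -8.96041328e-04,  4.42430969e-04]), 'wrist_force': array([ 0.19949761,  0.10086539, -0.38210923]), 'ft_torque': array([0.0277373 , 0.02116557, 0.02756369]), 'gripper_width': 0.9992287061611381}
```

View pics/top0.png

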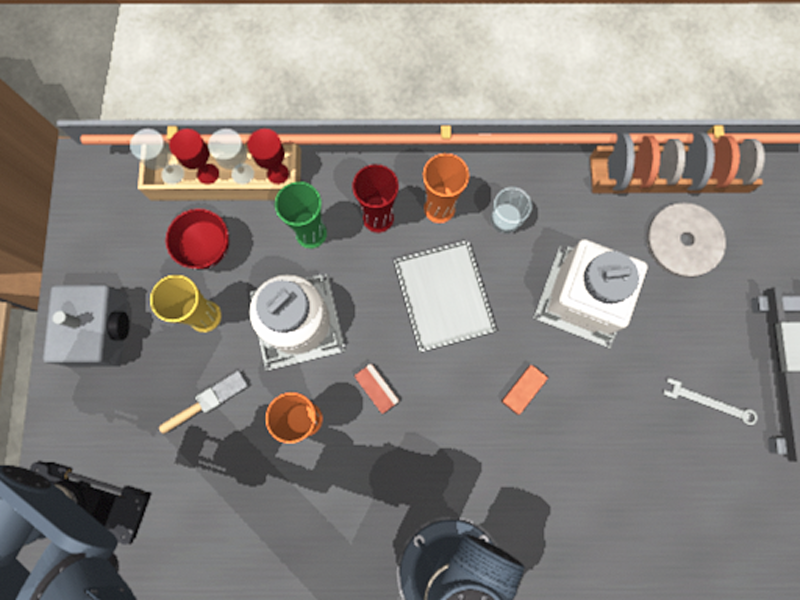

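View pics/side0.png

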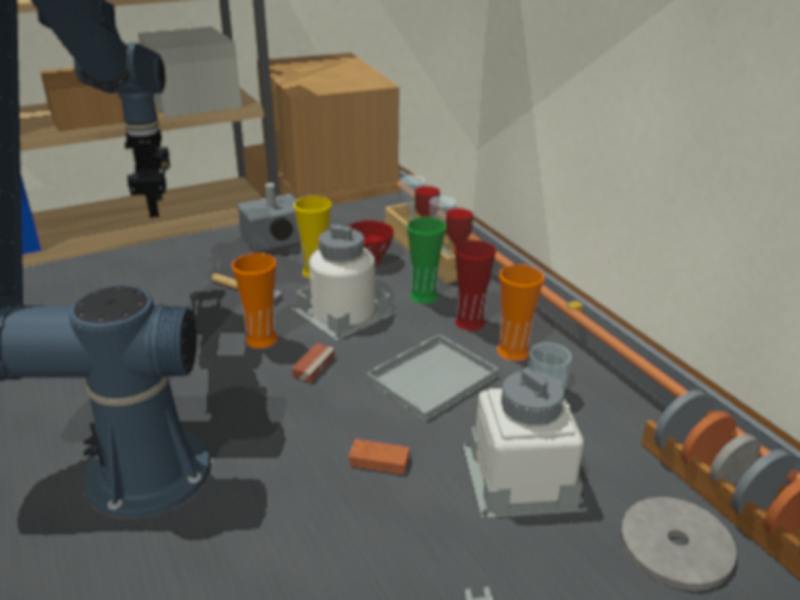

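The square container is at the right in the top view (cap near (612,275), scaled 1.56x). The tray is centred near (446,295), the tumbler is at (511,210) and the red vase at (377,198). I'll enlarge the container and tray in both views.

```bash
cat > h.py <<'E'
import numpy as np, cv2
from scipy.spatial.transform import Rotation as R
from station import sensors, grab_frame, get_calibration
def ray(n,u,v):
    c=get_calibration(n); d=R.from_quat(c["orientation"]).apply(np.linalg.inv(c["K"])@[u,v,1]); return c["eye"],d
def at(n,u,v,z):
    e,d=ray(n,u,v); return e+d*(z-e[2])/d[2]
def proj(n,p):
    c=get_calibration(n); q=c["K"]@R.from_quat(c["orientation"]).inv().apply(np.array(p,float)-c["eye"]); return q[:2]/q[2]
def crop(n,f,x0,y0,w,h,s):
    im=cv2.resize(f[y0:y0+h,x0:x0+w],None,fx=s,fy=s,interpolation=cv2.INTER_CUBIC)
    return cv2.cvtColor(im,cv2.COLOR_RGB2BGR)
E
python3 - <<'E'
from h import *
t=grab_frame("top");s=grab_frame("side")
# top crop origin (330,145) x4 ; side crop origin (295,225) x4
a=crop("top",t,330,140,100,90,4); b=crop("side",s,295,225,100,110,4)[:,:]
c=crop("top",t,245,145,80,85,4)
cv2.imwrite("pics/a.png",np.vstack([np.hstack([a,c[:360,:320] if c.shape[0]>=360 else cv2.copyMakeBorder(c,0,360-c.shape[0],0,0,0)])]))
cv2.imwrite("pics/b.png",b)
E
```

```text
(no output)
```

View pics/a.png

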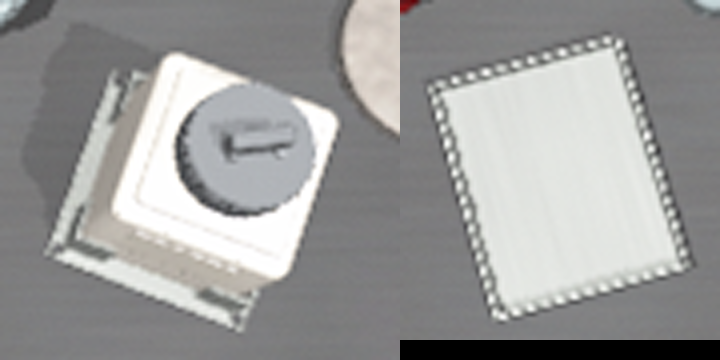

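View pics/b.png

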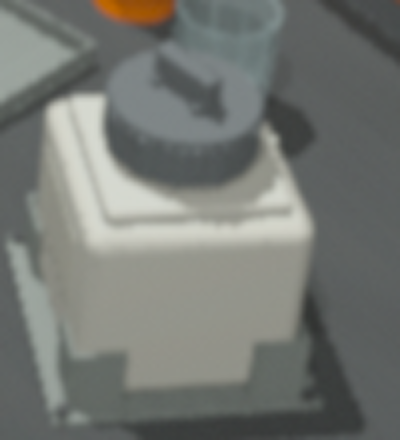

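```bash
python3 - <<'E'
from h import *
T=lambda x,y:(330+x/4-.4,140+y/4-.4); S=lambda x,y:(295+x/4-.4,225+y/4-.4); C=lambda x,y:(245+(x-400)/4-.4,145+y/4-.4)
P=lambda n,uv,z:at(n,*uv,z)[:2].round(1)
print("cap top", P("top",T(251,148),192.5), P("side",S(186,98),192.5))
sh=[P("top",T(*p),148) for p in [(168,50),(344,120),(288,285),(110,218)]]
print("shoulder",sh,"c",np.mean(sh,0)); 
for i in range(4):
    d=sh[(i+1)%4]-sh[i]; print(np.linalg.norm(d).round(1),(np.degrees(np.arctan2(d[1],d[0]))%90).round(1))
pl=[P("top",T(*p),3) for p in [(48,252),(242,330)]]; d=pl[1]-pl[0]; print("plate",pl,np.linalg.norm(d),np.degrees(np.arctan2(d[1],d[0]))%90)
b=[P("top",T(*p),218.5) for p in [(226,140),(296,128)]]; d=b[1]-b[0]; print("bar top",np.mean(b,0),np.linalg.norm(d),np.degrees(np.arctan2(d[1],d[0]))%180)
b=[P("side",S(*p),218.5) for p in [(160,52),(222,93)]]; d=b[1]-b[0]; print("bar side",np.mean(b,0),np.linalg.norm(d),np.degrees(np.arctan2(d[1],d[0]))%180)
tr=[P("top",C(*p),22) for p in [(430,84),(620,38),(690,265),(497,320)]]
print("tray",tr,np.mean(tr,0))
for i in range(4):
    d=tr[(i+1)%4]-tr[i]; print(np.linalg.norm(d).round(1),(np.degrees(np.arctan2(d[1],d[0]))%180).round(1))
for n,u in dict(vase=(377,185),tumb=(511,203)).items():
    print(n,P("top",(u[0]/1.5625,u[1]/1.5625),192 if n=="vase" else 95))
s=sensors.read_state(); print(R.from_quat(s["tcp_rot"]).as_matrix().round(3))
E
```

```text
cap top [ 570.8 -305.7] [ 570.2 -310.8]
shoulder [array([ 661.1, -262.6]), array([ 604.2, -395.9]), array([ 474.7, -342.3]), array([ 526.9, -209.8])] c [ 566.725 -302.65 ]
144.9 66.9
140.2 67.5
142.4 68.5
144.2 68.5
plate [array([ 526.6, -194.2]), array([ 459.1, -355.7])] 175.0385671787792 67.31718651706605
bar top [ 574.85 -304.25] 52.46046130182239 99.76756164296648
bar side [ 565.7 -317. ] 51.59108450110344 100.04658014110765
tray [array([653. , 112.4]), array([694.1, -52.2]), array([ 495.1, -106. ]), array([449. ,  56.7])] [572.8     2.725]
169.7 104.0
206.1 15.1
169.1 105.8
211.5 15.3
vase [755.5 144.9]
tumb [ 754.8 -136.3]
[[ 0.284  0.959 -0.001]
 [ 0.959 -0.284 -0.001]
 [-0.001 -0.    -1.   ]]
```

Both views agree: cap axis at about (570,-307), container x at about 158° and bar at about 98°. The tray is at (573,3) with its x at about 15°. I want tool yaw of about 8°, with the jaws across the bar. Next I'll raise, turn and cross over.

```bash
python3 -m creep '[[0,0,-1,0,0,0.95,0],[0,0,-1,0,0,0.95,0],[0,0,0,0,0,0.95,0],[0,0,0,0,0,0.95,0],[0,0,0,0,0,0.95,0],[0,0,0,0,0,0.95,0],[0,0,0,0,0,0.95,0],[0,0,0,0,0,0.95,0],[0,0,0,0,0,0.95,0],[0,0,0,0,0,0.95,0]]' 30; python3 -m creep '[[0.53,0.88,0,0,0,0,0],[0.53,0.88,0,0,0,0,0],[0.53,0.88,0,0,0,0,0],[0.53,0.88,0,0,0,0,0],[0.53,0.88,0,0,0,0,0],[0.53,0.88,0,0,0,0,0],[0.53,0.88,0,0,0,0,0],[0.53,0.88,0,0,0,0,0],[0.53,0.88,0,0,0,0,0],[0.53,0.88,0,0,0,0,0]]'
python3 -c "
from h import *
m=R.from_quat(sensors.read_state()['tcp_rot']).as_matrix();print(np.degrees(np.arctan2(m[1,0],m[0,0])),m[:,2])"
```

```text
t: 1.2
ee_pos: [176.3, 597.3, 323.1]
tcp_rot: [0.999, 0.048, -0.002, 0.004]
wrist_force: [0.0, -0.3, 0.8]
gripper_width: 0.5
t: 2.2
ee_pos: [473.9, 196.1, 322.2]
tcp_rot: [0.999, 0.054, -0.002, 0.002]
wrist_force: [1.0, 1.4, -0.1]
gripper_width: 0.5
6.1476315803927974 [-0.00410856 -0.00506618 -0.99997873]
```

```bash
python3 -m creep '[[0.08,0.93,0,0,0,0,0],[0.08,0.93,0,0,0,0,0],[0.08,0.93,0,0,0,0,0],[0.08,0.93,0,0,0,0,0],[0.08,0.93,0,0,0,0,0],[0.08,0.93,0,0,0,0,0],[0.08,0.93,0,0,0,0,0],[0.08,0.93,0,0,0,0,0],[0.08,0.93,0,0,0,0,0],[0.08,0.93,0,0,0,0,0],[0.08,0.93,0,0,0,0,0],[0,0,0,0,0,0,0]]'
cat > st.py <<'E'
from h import *
import sys
s=sensors.read_state();m=R.from_quat(s['tcp_rot']).as_matrix();np.set_printoptions(precision=2,suppress=True)
print("t",round(s['t'],2),"pos",s['ee_pos'],"yaw",np.degrees(np.arctan2(m[1,0],m[0,0])).round(2),"z",m[:,2],"F",s['wrist_force'],"M",s['ft_torque'],"w",round(s['gripper_width']*87,1),"q6",s['joint_pos'][5])
if len(sys.argv)>1:
    g=np.array([float(v) for v in sys.argv[1:4]]); yt=float(sys.argv[4])
    print("to go, units:",(m.T@(g-s['ee_pos']))/50,"az",-(np.radians(yt)-np.arctan2(m[1,0],m[0,0]))/.12)
    print("tilt fix ax,ay:",(m.T@np.cross(m[:,2],[0,0,-1]))/.12)
E
python3 st.py 570 -307 232 8
```

```text
t: 3.4
ee_pos: [575.0, -335.7, 321.3]
tcp_rot: [0.999, 0.049, -0.001, 0.002]
wrist_force: [-1.0, -0.2, -0.1]
gripper_width: 0.501
t 3.4 pos [ 574.99 -335.74  321.29] yaw 5.67 z [-0.   -0.01 -1.  ] F [-1.03 -0.16 -0.06] M [-0.03  0.07 -0.02] w 43.6 q6 -0.7919089118782897
to go, units: [-0.04 -0.59  1.78] az -0.3386011109627723
tilt fix ax,ay: [ 0.04  0.02 -0.  ]
```

```bash
python3 -m creep '[[-0.02,-0.3,0.6,0.04,0.02,-0.34,0],[-0.02,-0.3,0.6,0,0,0,0],[0,0,0.5,0,0,0,0],[0,0,0,0,0,0,0]]'
python3 st.py 570 -307 200 8; python3 - <<'E'
from h import *
s=grab_frame("side"); t=grab_frame("top")
a=crop("side",s,300,195,90,90,5);b=crop("top",t,330,120,65,90,5)
cv2.imwrite("pics/c.png",np.hstack([a,b]))
E
```

```text
t: 3.8
ee_pos: [568.6, -307.3, 233.0]
tcp_rot: [0.998, 0.068, 0.0, -0.0]
wrist_force: [-0.3, 0.7, 0.3]
gripper_width: 0.504
t 3.8 pos [ 568.63 -307.3   233.01] yaw 7.83 z [ 0.  0. -1.] F [-0.33  0.68  0.33] M [-0.05  0.09  0.01] w 43.9 q6 -0.8054122402109404
to go, units: [ 0.03 -0.    0.66] az -0.024002178641241666
tilt fix ax,ay: [-0.01 -0.    0.  ]
```

View pics/c.png

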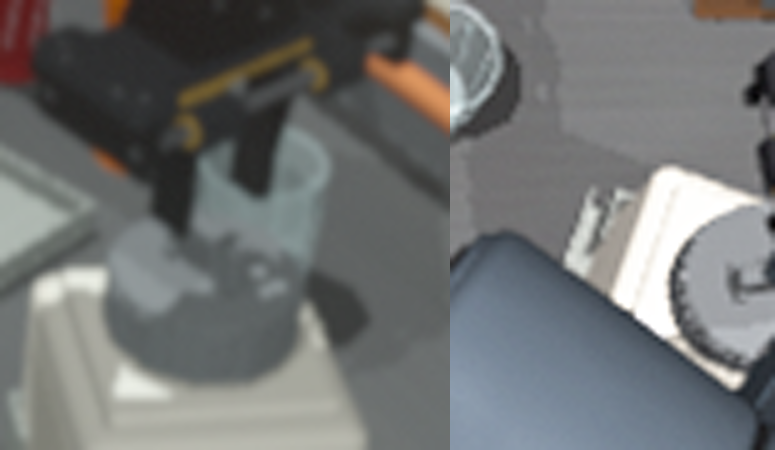

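The fingers hang either side of the bar: tips at about (178,235) and (258,190) in the crop, with the bar at about (235,250) below them. I'll go down slowly to 3 mm above the cap's top.

```bash
python3 -m creep '[[0.03,0,0.3,0,0,0,0],[0,0,0.2,0,0,0,0],[0,0,0.2,0,0,0,0],[0,0,0,0,0,0,0]]'
python3 st.py 570 -307 194 8; python3 -m creep '[[0,0,0,0,0,0,0.8],[0,0,0,0,0,0,0.8],[0,0,0,0,0,0,0.8],[0,0,0,0,0,0,0.8],[0,0,0,0,0,0,0.8]]' 8; python3 st.py 570 -307 194 8
```

```text
t: 4.3
ee_pos: [575.5, -310.6, 204.1]
tcp_rot: [0.998, 0.069, 0.007, 0.005]
wrist_force: [-0.2, 0.1, -0.7]
gripper_width: 0.5
t 4.3 pos [ 575.52 -310.62  204.13] yaw 7.86 z [ 0.01 -0.01 -1.  ] F [-0.18  0.12 -0.71] M [-0.07  0.   -0.04] w 43.5 q6 -0.8035245340881301
to go, units: [-0.1  -0.09  0.2 ] az -0.01981871234381256
tilt fix ax,ay: [ 0.1 -0.1  0. ]
t: 4.8
ee_pos: [574.2, -311.4, 204.9]
tcp_rot: [0.998, 0.069, 0.005, 0.006]
wrist_force: [-3.7, 0.1, -1.7]
gripper_width: 0.161
t 4.8 pos [ 574.17 -311.43  204.9 ] yaw 7.88 z [ 0.01 -0.01 -1.  ] F [-3.73  0.1  -1.66] M [-0.14  0.7  -0.11] w 14.0 q6 -0.8034984348978756
to go, units: [-0.07 -0.1   0.22] az -0.017664841797355307
tilt fix ax,ay: [ 0.1  -0.08  0.  ]
```

```bash
python3 -m creep '[[0,0,0,0,0,0,0.3],[0,0,0,0,0,0,0.3],[-0.05,-0.06,0,0.1,-0.08,0,0.3],[0,0,0,0,0,0,0.3]]'; python3 st.py 571 -308 195 8
```

```text
t: 5.2
ee_pos: [572.3, -308.8, 205.6]
tcp_rot: [0.998, 0.068, 0.001, 0.0]
wrist_force: [0.1, -0.2, -0.5]
gripper_width: 0.338
t 5.2 pos [ 572.31 -308.79  205.59] yaw 7.84 z [ 0. -0. -1.] F [ 0.08 -0.18 -0.48] M [-0.1  -0.04 -0.01] w 29.4 q6 -0.8044275832215106
to go, units: [-0.02 -0.02  0.21] az -0.023606441171903962
tilt fix ax,ay: [ 0.   -0.02  0.  ]
```

```bash
python3 -m creep '[[-0.01,-0.01,0.11,0,0,0,0.3],[-0.01,-0.01,0.1,0,0,0,0.3],[0,0,0,0,0,0,0.3]]'; python3 st.py 571 -308 195 8;python3 -m creep '[[0,0,0,0,0,0,0.8],[0,0,0,0,0,0,0.8],[0,0,0,0,0,0,0.8],[0,0,0,0,0,0,0.8]]' 8; python3 st.py 571 -308 195 8
```

```text
t: 5.5
ee_pos: [571.6, -307.7, 194.3]
tcp_rot: [0.998, 0.068, 0.002, 0.0]
wrist_force: [-0.3, 0.5, 0.3]
gripper_width: 0.351
t 5.5 pos [ 571.57 -307.72  194.28] yaw 7.85 z [ 0. -0. -1.] F [-0.35  0.46  0.3 ] M [-0.09  0.03  0.  ] w 30.5 q6 -0.8045294454290159
to go, units: [-0.01  0.   -0.01] az -0.021696999252279286
tilt fix ax,ay: [ 0.   -0.03  0.  ]
t: 5.9
ee_pos: [573.5, -307.2, 193.7]
tcp_rot: [0.998, 0.068, 0.004, -0.0]
wrist_force: [-0.2, -1.0, -0.1]
gripper_width: 0.158
t 5.9 pos [ 573.48 -307.24  193.68] yaw 7.81 z [ 0.01  0.   -1.  ] F [-0.25 -0.95 -0.14] M [-0.15  0.4  -0.04] w 13.8 q6 -0.8043544998317639
to go, units: [-0.05  0.01 -0.03] az -0.027170058116830764
tilt fix ax,ay: [ 0.   -0.06  0.  ]
```

Gripped at 13.8 mm, which matches the 14 mm bar. I'll firm up the grip and press in steps.

```bash
python3 -m creep '[[0,0,0,0,0,0,0.9],[0,0,0,0,0,0,0.9],[0,0,0.06,0,0,0,0.9]]' 40; python3 st.py 573 -307 186.5 8;python3 -m creep '[[0,0,0.1,0,0,0,0.9],[0,0,0.1,0,0,0,0.9]]'; python3 st.py 573 -307 186.5 8
```

```text
t: 6.2
ee_pos: [573.4, -307.3, 192.2]
tcp_rot: [0.998, 0.068, 0.004, 0.0]
wrist_force: [-2.0, 1.8, 10.2]
gripper_width: 0.161
t 6.2 pos [ 573.45 -307.34  192.23] yaw 7.82 z [ 0.01  0.   -1.  ] F [-1.96  1.84 10.22] M [0.3  0.51 0.01] w 14.0 q6 -0.804062307935364
to go, units: [-0.01 -0.01  0.11] az -0.026107651936534138
tilt fix ax,ay: [ 0.01 -0.06 -0.  ]
t: 6.4
ee_pos: [573.5, -307.4, 187.4]
tcp_rot: [0.998, 0.068, 0.004, 0.001]
wrist_force: [-3.1, 2.8, 14.4]
gripper_width: 0.158
t 6.4 pos [ 573.51 -307.42  187.37] yaw 7.84 z [ 0.01 -0.   -1.  ] F [-3.08  2.85 14.38] M [ 0.51  0.78 -0.01] w 13.7 q6 -0.8042238987753507
to go, units: [-0.01 -0.01  0.02] az -0.02345105447828742
tilt fix ax,ay: [ 0.02 -0.07 -0.  ]
```

```bash
python3 -m creep '[[0,0,0.09,0,0,0,0.9],[0,0,0.08,0,0,0,0.9]]'; python3 st.py 573 -307 186 8
```

```text
t: 6.6
ee_pos: [573.7, -307.5, 186.3]
tcp_rot: [0.998, 0.069, 0.005, 0.002]
wrist_force: [-3.4, 4.2, 18.6]
gripper_width: 0.157
t 6.6 pos [ 573.7  -307.5   186.28] yaw 7.87 z [ 0.01 -0.   -1.  ] F [-3.43  4.17 18.57] M [ 0.69  1.12 -0.07] w 13.7 q6 -0.8043588597515823
to go, units: [-0.01 -0.01  0.01] az -0.01910845098317312
tilt fix ax,ay: [ 0.04 -0.08  0.  ]
```

```bash
python3 -m creep '[[-0.02,-0.03,0.08,0.02,-0.04,-0.4,0.9],[0,0,0.08,0,0,-0.6,0.9],[0,0,0.08,0,0,-0.6,0.9]]'; python3 st.py 573 -307 186 68
```

```text
t: 6.9
ee_pos: [574.9, -306.9, 186.8]
tcp_rot: [0.986, 0.166, 0.007, 0.005]
wrist_force: [-3.5, 4.3, 15.2]
gripper_width: 0.158
t 6.9 pos [ 574.9  -306.92  186.78] yaw 19.12 z [ 0.01 -0.01 -1.  ] F [-3.54  4.26 15.16] M [ 0.91  0.95 -0.27] w 13.7 q6 -0.9988830049709557
to go, units: [-0.04 -0.01  0.01] az -7.109702993825662
tilt fix ax,ay: [ 0.09 -0.1   0.  ]
```

```bash
python3 -m creep '[[-0.02,-0.02,0.09,0.04,-0.05,-0.6,0.9],[-0.02,0,0.09,0.02,-0.03,-0.6,0.9],[0,0,0.09,0,0,-0.6,0.9]]'; python3 st.py 573 -307 186 68
```

```text
t: 7.2
ee_pos: [575.3, -306.2, 186.2]
tcp_rot: [0.962, 0.274, 0.005, 0.005]
wrist_force: [-5.4, 4.7, 18.8]
gripper_width: 0.158
t 7.2 pos [ 575.28 -306.24  186.22] yaw 31.81 z [ 0.01 -0.01 -1.  ] F [-5.42  4.71 18.75] M [ 0.88  1.26 -0.46] w 13.7 q6 -1.2183104472839275
to go, units: [-0.05 -0.01  0.  ] az -5.264026772656935
tilt fix ax,ay: [ 0.1  -0.06  0.  ]
```

```bash
python3 -m creep '[[-0.05,-0.04,0.085,0.06,-0.04,-0.6,0.9],[-0.03,-0.03,0.085,0.03,-0.02,-0.6,0.9],[-0.02,-0.02,0.085,0.02,0,-0.6,0.9]]'; python3 st.py 573 -307 186 68
```

```text
t: 7.5
ee_pos: [575.0, -306.3, 187.2]
tcp_rot: [0.925, 0.379, 0.007, 0.006]
wrist_force: [-0.4, 3.9, 14.8]
gripper_width: 0.162
t 7.5 pos [ 574.98 -306.29  187.2 ] yaw 44.53 z [ 0.02 -0.01 -1.  ] F [-0.43  3.94 14.76] M [ 0.78  0.51 -0.26] w 14.1 q6 -1.4439433449639796
to go, units: [-0.04 -0.02  0.02] az -3.413239715051946
tilt fix ax,ay: [ 0.14 -0.07  0.  ]
```

```bash
python3 -m creep '[[-0.02,-0.03,0.11,0.08,-0.04,-0.5,0.9],[-0.02,-0.03,0.1,0.05,-0.02,-0.6,0.9],[0,-0.02,0.1,0.02,0,-0.6,0.9]]'; python3 st.py 573 -307 186 68
```

```text
t: 7.8
ee_pos: [575.4, -306.0, 186.3]
tcp_rot: [0.881, 0.473, 0.005, 0.006]
wrist_force: [-4.1, 2.7, 19.4]
gripper_width: 0.155
t 7.8 pos [ 575.44 -305.97  186.29] yaw 56.49 z [ 0.01 -0.01 -1.  ] F [-4.1   2.7  19.36] M [ 0.66  1.16 -0.4 ] w 13.4 q6 -1.6503079560710268
to go, units: [-0.04 -0.03  0.01] az -1.6736217045843236
tilt fix ax,ay: [ 0.13 -0.03  0.  ]
```

```bash
python3 -m creep '[[-0.02,-0.03,0.09,0.08,-0.02,-0.6,0.9],[-0.02,-0.03,0.09,0.03,0,-0.6,0.9],[0,-0.02,0.09,0.02,0,-0.5,0.9]]'; python3 st.py 573 -307 186 68
```

```text
t: 8.1
ee_pos: [575.9, -306.5, 186.6]
tcp_rot: [0.826, 0.563, 0.005, 0.007]
wrist_force: [-2.4, 3.7, 16.3]
gripper_width: 0.16
t 8.1 pos [ 575.91 -306.52  186.6 ] yaw 68.52 z [ 0.02 -0.01 -1.  ] F [-2.42  3.71 16.34] M [ 0.71  0.78 -0.33] w 13.9 q6 -1.8606064097480226
to go, units: [-0.03 -0.05  0.01] az 0.0759770207708103
tilt fix ax,ay: [ 0.14 -0.    0.  ]
```

```bash
python3 -m creep '[[0,0,0,0.05,0,0,0.9],[0,0,-0.1,0,0,0,0.9],[0,0,-0.1,0.03,0,0,0.9],[0,0,-0.1,0.03,0,0,0.9]]'; python3 st.py 573 -307 196 68
```

```text
t: 8.5
ee_pos: [574.9, -306.5, 207.7]
tcp_rot: [0.826, 0.564, 0.001, 0.002]
wrist_force: [-0.2, -0.1, -1.6]
gripper_width: 0.154
t 8.5 pos [ 574.87 -306.45  207.74] yaw 68.64 z [ 0. -0. -1.] F [-0.2  -0.07 -1.63] M [0.   0.01 0.01] w 13.4 q6 -1.8586874932729562
to go, units: [-0.02 -0.03  0.23] az 0.09305303209408144
tilt fix ax,ay: [0.04 0.01 0.  ]
```

Free: the upward force is gone and the wrist now carries -1.6 N of weight. I'll lift straight up, then check the distance to the tray.

```bash
python3 -m creep '[[0,0,-0.3,0.04,0,0,0.9],[0,0,-0.4,0,0,0,0.9],[0,0,-0.5,0,0,0,0.9],[0,0,-0.5,0,0,0,0.9],[0,0,0,0,0,0,0.9]]'; python3 st.py 576 5 200 68; python3 - <<'E'
from h import *
cv2.imwrite("pics/d.png",crop("side",grab_frame("side"),230,120,170,170,4)[:600])
E
```

```text
t: 9.0
ee_pos: [573.4, -306.1, 291.3]
tcp_rot: [0.826, 0.564, -0.003, -0.004]
wrist_force: [1.3, -0.9, -0.9]
gripper_width: 0.158
t 9.0 pos [ 573.35 -306.08  291.33] yaw 68.61 z [-0.01  0.   -1.  ] F [ 1.33 -0.94 -0.92] M [-0.11 -0.01 -0.06] w 13.7 q6 -1.8575533695385489
to go, units: [ 5.81 -2.2   1.85] az 0.08799998910916466
tilt fix ax,ay: [-0.08 -0.    0.  ]
```

View pics/d.png

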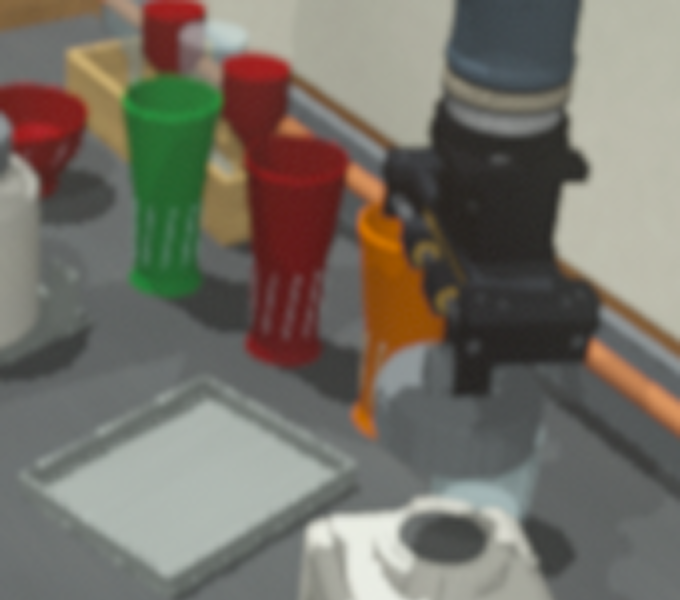

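The cap is off and held upright, the bare neck shows at (445,535), and the tray corners are at (22,475), (205,378), (355,465) and (172,590) in the crop. Next I'll move over the tray.

```bash
python3 -m creep '[[0.35,-0.14,0,-0.08,0,0,0.9],[0.7,-0.27,0,0,0,0,0.9],[0.7,-0.27,0,0,0,0,0.9],[0.7,-0.27,0,0,0,0,0.9],[0.7,-0.27,0,0,0,0,0.9],[0.7,-0.27,0,0,0,0,0.9],[0.7,-0.27,0,0,0,0,0.9],[0.5,-0.2,0,0,0,0,0.9],[0,0,0,0,0,0,0.9]]'; python3 -c "
from h import *
p=[at('side',230+x/4-.4,120+y/4-.4,22)[:2] for x,y in[(22,475),(205,378),(355,465),(172,590)]];print(np.round(p),np.mean(p,0))"; python3 st.py 575 4 42 68
```

```text
t: 9.95
ee_pos: [563.2, -23.5, 268.9]
tcp_rot: [0.828, 0.561, -0.01, -0.017]
wrist_force: [0.5, -0.9, -2.3]
gripper_width: 0.157
[[ 450.   55.]
 [ 649.  108.]
 [ 693.  -54.]
 [ 487. -120.]] [570.12359364  -2.85411252]
t 9.95 pos [563.17 -23.48 268.95] yaw 68.25 z [-0.04  0.02 -1.  ] F [ 0.5  -0.86 -2.32] M [-0.02  0.   -0.02] w 13.7 q6 -1.4372781134699282
to go, units: [0.59 0.19 4.54] az 0.03702246160186736
tilt fix ax,ay: [-0.33 -0.01  0.  ]
```

```bash
python3 -m creep '[[0.3,0.1,0.4,-0.3,0,0,0.9],[0.25,0.08,0.6,0,0,0,0.9],[0,0,0.7,0,0,0,0.9],[0,0,0.7,0,0,0,0.9],[0,0,0.5,0,0,0,0.9],[0,0,0,0,0,0,0.9]]'; python3 st.py 574 2 42 68
```

```text
t: 10.55
ee_pos: [576.9, -2.0, 111.2]
tcp_rot: [0.827, 0.562, -0.005, -0.004]
wrist_force: [-0.5, 0.2, -1.0]
gripper_width: 0.158
t 10.55 pos [576.92  -2.   111.17] yaw 68.34 z [-0.01  0.   -1.  ] F [-0.46  0.2  -0.95] M [ 0.03  0.08 -0.  ] w 13.8 q6 -1.3876665793248268
to go, units: [ 0.06 -0.07  1.38] az 0.049334466800715626
tilt fix ax,ay: [-0.09  0.03 -0.  ]
```

```bash
python3 -m creep '[[0.06,-0.07,0.4,-0.09,0.03,0,0.9],[0,0,0.4,0,0,0,0.9],[0,0,0.3,0,0,0,0.9],[0,0,0.1,0,0,0,0.9],[0,0,0,0,0,0,0.9]]'; python3 st.py 574 2 39 68
```

```text
t: 11.05
ee_pos: [575.4, -1.3, 49.7]
tcp_rot: [0.828, 0.561, -0.001, 0.0]
wrist_force: [-0.7, -0.4, -1.7]
gripper_width: 0.157
t 11.05 pos [575.4   -1.32  49.7 ] yaw 68.21 z [-0. -0. -1.] F [-0.75 -0.4  -1.66] M [ 0.07 -0.    0.02] w 13.6 q6 -1.3847096034913788
to go, units: [ 0.05 -0.05  0.21] az 0.030078915670657867
tilt fix ax,ay: [ 0.    0.01 -0.  ]
```

```bash
python3 -m creep '[[0.03,-0.03,0.1,0,0,0,0.9],[0,0,0.06,0,0,0,0.9],[0,0,0.04,0,0,0,0.9]]'; python3 st.py 574 2 39 68;  python3 -m creep '[[0,0,0.04,0,0,0,0.9],[0,0,0.04,0,0,0,0.9]]'; python3 st.py 574 2 39 68
```

```text
t: 11.35
ee_pos: [576.7, -0.1, 41.7]
tcp_rot: [0.828, 0.561, 0.001, 0.002]
wrist_force: [0.3, -0.3, -1.8]
gripper_width: 0.158
t 11.35 pos [576.68  -0.15  41.73] yaw 68.18 z [ 0. -0. -1.] F [ 0.26 -0.26 -1.77] M [-0.02  0.    0.05] w 13.7 q6 -1.3814706184433598
to go, units: [ 0.02 -0.07  0.05] az 0.02680475543941537
tilt fix ax,ay: [0.04 0.   0.  ]
t: 11.55
ee_pos: [577.4, -0.4, 39.1]
tcp_rot: [0.828, 0.561, 0.002, 0.003]
wrist_force: [-2.7, 0.6, 16.0]
gripper_width: 0.156
t 11.55 pos [577.45  -0.35  39.11] yaw 68.21 z [ 0.01 -0.   -1.  ] F [-2.65  0.57 15.98] M [ 0.14  0.9  -0.02] w 13.5 q6 -1.3814551595090083
to go, units: [ 0.02 -0.08  0.  ] az 0.0298660768454991
tilt fix ax,ay: [0.06 0.   0.  ]
```

Contact with the tray floor at z of about 39, as expected. I'll release, move straight up and check.

```bash
python3 -m creep '[[0,0,-0.02,0,0,0,0.9],[0,0,0,0,0,0,0.3],[0,0,0,0,0,0,0.3],[0,0,0,0,0,0,0.3],[0,0,0,0,0,0,0.1]]'; python3 st.py; python3 -m creep '[[0,0,-0.2,0,0,0,0.1],[0,0,-0.5,0,0,0,0.1],[0,0,-0.8,0,0,0,0.1],[0,0,-0.9,0,0,0,0.1],[0,0,-0.9,0,0,0,0.1],[0,0,0,0,0,0,0.1],[0,-1,0,0,0,0,0.1],[0,-1,0,0,0,0,0.1],[0,-1,0,0,0,0,0.1],[0,0,0,0,0,0,0.1]]'; python3 st.py; python3 - <<'E'
from h import *
s=crop("side",grab_frame("side"),200,130,190,170,2.1);t=crop("top",grab_frame("top"),200,80,190,170,2.1)
cv2.imwrite("pics/e.png",np.hstack([s,t])[:, :800])
E
```

```text
t: 12.05
ee_pos: [578.7, -0.5, 41.3]
tcp_rot: [0.828, 0.561, 0.003, 0.004]
wrist_force: [0.6, 0.1, -0.3]
gripper_width: 0.374
t 12.05 pos [578.69  -0.45  41.35] yaw 68.22 z [ 0.01 -0.   -1.  ] F [ 0.6   0.13 -0.35] M [ 0.    0.05 -0.01] w 32.5 q6 -1.381511682889957
t: 13.05
ee_pos: [431.9, 56.7, 212.1]
tcp_rot: [0.829, 0.56, 0.002, 0.004]
wrist_force: [0.4, 0.7, 0.0]
gripper_width: 0.453
t 13.05 pos [431.85  56.69 212.12] yaw 68.1 z [ 0.01 -0.   -1.  ] F [0.44 0.73 0.05] M [-0.04  0.01 -0.03] w 39.4 q6 -1.3119423646483273
```

View pics/e.png

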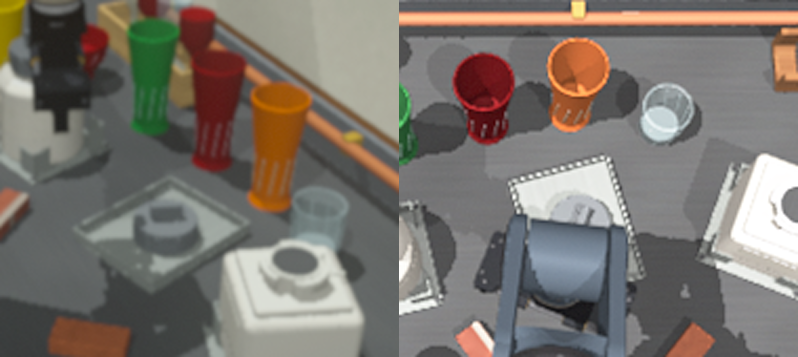

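The cap lies in the tray, bar up, with its top centre at about (166,220) in the side crop. Vase and tumbler are where they were. I'll check the position and then hand in.

```bash
python3 - <<'E'
from h import *
from station import order
p=at("side",200+166/2.1-.3,130+220/2.1-.3,38)[:2]; d=p-[571.5,0]; a=np.radians(15.2)
l=np.array([d@[np.cos(a),np.sin(a)],d@[-np.sin(a),np.cos(a)]]); print(p,"in tray",l)
s=sensors.read_state(); print(s["t"],s["wrist_force"],abs(s["qvel"]).max())
if abs(l[0])<40 and abs(l[1])<25: print(order.close_job())
E
```

```text
[572.63943514  -8.47468193] in tray [-1.12239619 -8.47695541]
13.15 [ 0.16028924 -0.32743082 -0.42057116] 0.09297726565013652
the job is handed in; nothing more can be done
None
```

The square container is open and its cap is lying flat in the drip tray, bar upwards. I handed the job in at 13.2 s; no verdict was reported.

- **Opening:** I gripped the bar and pressed the cap down about 6 mm at 15–19 N. I kept it pressed while turning it about 60° anticlockwise. When I eased off, the cap came free and I lifted it straight off the neck.
- **Cap in the tray:** The last picture shows it flat. It is about (-1, -8) mm from the tray centre, well inside the limits, though this rests on the side view alone because the arm partly hid the cap from above. The gripper's own position at release suggests it is a few millimetres nearer the centre.
- **Everything else:** The vase and tumbler looked unmoved by eye. I never touched the round container, and did not measure its cap again. The gripper is open and well clear, and the force reading is near zero.
- **Disagreements:** The two cameras put the square container's cap about 5 mm apart at the start and the tray centre about 6 mm apart. The arm also gave a few millimetres and tilted slightly under load. I corrected for this during the work, and it stayed within the tolerances.

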